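Seat a rod blank and clamp it in a loose V-block

ROBOT

A 7-joint arm with a two-finger parallel gripper is mounted at the origin on a cart in front of the work surface, level with it; the furniture and walls round the work are solid. World frame = base frame: x ahead of the robot, y to its left, z up, the work surface at z = 0. Lengths are in m, angles in degrees, forces in N, time in s.
With the tool pointing down it reaches from about 0.4 to 0.85 m from the base axis. Payload 4.4 kg.
Tool frame: the origin (TCP) lies at the very end of the fingers, on their centre line; the grasp point (between the pads) lies 19 mm behind it; z points along the fingers, y is the line along which they close (so a half turn about z gives the same grasp; the last joint's range is limited). The gripper opens to 94 mm and grips with 3 to 60 N. Pads are 16 mm wide; open, the fingers measure 119 mm over their backs; the gripper's body (75 mm by 177 mm) begins 78 mm behind the grasp point.
Start: joints at [71.688, 36.005, 2.206, 86.941, -1.547, 57.084, -1.146], TCP at [0.163, -0.629, 0.205] pointing down, gripper open.
Joint ranges: [-175.42, 175.42], [-21.48, 121.26], [-71.46, 75.88], [10.55, 141.38], [-63.04, 243.04], [13.31, 113.54], [-168.57, 168.57]. Speed limits (degrees/s): [147.25, 147.25, 180, 180, 180, 180, 180].

INTERFACE

Orientations are given as [roll, pitch, yaw] about the fixed x, y, z axes, in that order (R = Rz(yaw) Ry(pitch) Rx(roll)).
In Python, from station import arm, optics gives the robot as it stands. The module is installed in compiled form; this text tells all that it offers.
- The arm moves only by the tool servo_tool, never from a script. Its argument "motion" is a list of rows, each an object of numbers: "hand": the opening, from -1 (shut) to 1 (fully open); "dx", "dy", "dz": the shift along the tool's x, y, z in m; "turn": the turn about the tool's z in degrees. In form: [{"hand": .., "dx": .., "dy": .., "dz": .., "turn": ..}, ...]. A call has 1 to 12 rows; each row is the pose to reach, as a shift and turn from the pose commanded when the call began, along the tool's axes at that moment; what a row does not reach only later rows make up. A row lasts 1/8 s, in which the tool goes at most 62.5 mm and 10.7 degrees, less where a joint would pass 70% of its speed; a pose out of reach is approached as far as the arm can. A call with a gripper value outside its range is refused whole. The fingers move at their own pace and stop on an object; "grip_force" is the grip in N (left out, the last holds). Time passes only in rows, so rows that repeat a pose let the fingers close. It gives the time, the measured TCP pose, the force, the opening and the grip force at its end, in the units of the state.
- arm.read_state(): the state, without advancing time (a new reading comes with each control period).
- optics.read_camera(name): name is "scene" or "top"; returns a dict with "img" (480x640x3 uint8, red, green, blue), "camera_matrix" (3x3 intrinsics, pixels), "extrinsics" (4x4, takes a point from world to camera coordinates). Camera axes: x right, y down, z forward; pixel columns grow to the right and rows downward; lengths in m; the calibration is good to about 2 mm. A picture is of the moment at which its call begins. There is no depth.
- arm.job_done(): hands the job in; it is judged then, once.
The state is a dict: "time_s": time; "joints": joint angles; "dq": joint speeds; "joint_efforts": joint torques, N m; "position": TCP position; "orientation": TCP orientation; "force": force on the tool from outside, world axes, zero at the start; "ft_torque": the same for the moment, N m; "finger_gap": finger opening in m; "grasp_force": force on a finger pad.
Only numpy, scipy, OpenCV 4.12 (cv2) and the standard library are available. Lean on these libraries where they do the work, as an engineer would, in place of code of your own. Each camera call takes 0.05 s, during which the arm holds its last target. There are 200 camera calls.

TASK

The round rod blank lies loosely in the V-block, pulled a little way out from the end stop: push it fully home against the stop, then tighten the clamp firmly on it by turning the wing knob on top clockwise. The block is light and only stands on the bench, squared up to the try square, so press down moderately on the knob while you turn it: the block must not swing round or be pushed away. Do not crush it onto the bench or overtighten, leave the try square, the finished bent rod and the oil can alone, and let go with the rod still home and held.

Things in the scene. Friction and masses are not known exactly. Their poses are not given: they have to be found in the camera images.
- bench: the dark steel-topped workbench; its top is z = 0
- clamp_block: light aluminium V-block with a steel clamp stirrup over its middle, loose on the bench, 0.5 kg. Origin: centre of its underside; x along the V towards the stop, z up. Block 80 (x) by 56 (y) by 42 mm high; rod axis 34.7 mm high at y = 0; stirrup 18 (x) by 72 mm (y), 74 mm high. Friction on the bench about 0.6, so a level push of 4 N slides it when nothing presses it down
- stop_face (a point): where the rod axis meets the inner face of the dark stop plate (5 mm thick, 45 mm high) that closes the V at block x = +40 mm; axes as the block. The V's other end of the V, x = -40 mm, is open
- rod: straight round steel rod blank, 18 mm diameter, 100 mm long, 0.2 kg, lying in the V under the clamp, its inner end 12 to 24 mm short of the stop at the start; origin: its middle, on its axis; x along it towards the stop. It slides in the V at about 2 N
- rod_inner_end (a point): centre of the rod's end face that must meet the stop plate
- rod_outer_end (a point): centre of the rod's other end face, which sticks out of the open end of the V by about 20 mm when home
- knob: black wing knob of the quick-action clamp screw, over the block's middle. Origin: on its axis, centre of its underside, 79.5 mm above the bench. Round skirt 46 mm diameter, 9 mm high; on it a bar (wing) along the knob's x axis, 44 mm long, 13 mm wide, from 9 to 32 mm above the origin. Clockwise from above tightens; the skirt can be pressed on
- knob_grip (a point): on the knob's axis, 20 mm above the knob's origin, in the middle of the wing; axes as the knob. It takes 0.22 Nm to turn freely and about 0.1 Nm more once the pad bears on the rod with 40 N, which is firm: 0.4 to 0.7 rad after first touch. Beyond 90 N is too tight. It is self-locking. Unpressed, the block swings round instead of the knob turning; 15 to 20 N downward holds it
- clamp_pad: round steel pad 13 mm diameter at the foot of the clamp screw, under the stirrup; origin: centre of its underside, directly over the rod; goes down 2.5 mm for each rad that the knob turns clockwise; starts 0.6 to 2 mm above the rod
- try_square: engineer's square lying flat on the bench, blade 25 mm by 140 mm, 3 mm thick, along its y axis, stock 20 mm by 120 mm, 16 mm high, along its x axis; its blade lies parallel to the block's x axis, about 20 mm from the stirrup. Origin: middle of its 120 by 140 mm outline, on the bench
- bent_rod_a: finished bent rod 71 by 104 by 31 mm, lying on the bench; origin: middle of its underside; leave alone
- oil_can: round blue oil can with a bent spout, 72 mm diameter, 164 mm tall, standing on the bench; origin: centre of its underside; leave alone
Not all that is in view belongs to the job. There is more than one size of the try_square; the job needs the larger. Leave any pink look-alike of the clamp_block alone.

How it is judged:
By the outcome, as a careful person would: the job done as asked, in the order asked, and still so for the second after the job is handed in, with the robot touching nothing.
It also fails if it takes over 69 s, if anything falls off the work surface, if the arm or the gripper's body presses on something with over 40 N, if the wrist force passes 120 N, or if a joint passes its speed limit or range.

## Working session

There is one attempt and no reset: what is moved stays moved. The work goes in short steps, Python scripts to look and compute and a tool call to move; the robot and the scene stay as the last step left them, time stands still between calls to the robot, and variables do not carry over. Pictures are saved under pics/ and viewed, at most 10 in all, crops included, and the job is handed in when it is done.

Besides the shell and the picture viewer there is one more tool, called after "Call:" by a JSON object that holds its "api" and its "payload", one argument or row to a line. servo_tool: Moves the arm, as the interface text tells. Its arguments: {"type":"object","properties":{"motion":{"type":"array"},"grip_force":{"type":"number"}},"required":["motion"]}

```bash
mkdir -p pics; python3 - <<'E'
from station import arm, optics
import cv2, numpy as np
print(arm.read_state())
for n in("scene","top"):
    c=optics.read_camera(n); cv2.imwrite(f"pics/{n}0.png",c["img"][...,::-1]); np.savez(n+"_cal",K=c["camera_matrix"],T=c["extrinsics"]); print(c["camera_matrix"],c["extrinsics"])
E
```

```text
{'time_s': 0.0, 'joints': array([71.68972694, 36.05808271,  2.20408108, 86.99616476, -1.54683368,
       57.08365666, -1.14764598]), 'dq': array([-0.02626935, -0.01235221, -0.05215357,  0.02028408, -0.01524766,
        0.03163962,  0.07785066]), 'joint_efforts': array([ 1.89650027e-04, -5.49714589e+01,  1.14347901e+00, -1.86626637e+01,
       -5.22023044e-02,  2.37145327e-02,  1.77262996e-04]), 'position': array([ 0.16303084, -0.62852729,  0.20456312]), 'orientation': array([-1.79891845e+02,  2.41456287e-03,  1.45373345e+01]), 'force': array([-0.24394614,  0.29423811,  1.28031728]), 'ft_torque': array([ 0.01142906,  0.04944233, -0.01173863]), 'grasp_force': 0.0, 'finger_gap': 0.09382888972996867}
[[533.52820435   0.         314.210741  ]
 [  0.         533.52820435 238.29880022]
 [  0.           0.           1.        ]] [[-0.99986644 -0.00262009  0.01613208  0.54063401]
 [-0.01066928  0.85236038 -0.52284601  0.15400431]
 [-0.01238045 -0.52294829 -0.85227449  0.99397151]
 [ 0.          0.          0.          1.        ]]
[[568.5377026    0.         320.63504858]
 [  0.         568.5377026  235.95483389]
 [  0.           0.           1.        ]] [[-6.32920211e-03 -9.99979086e-01  1.32999974e-03 -3.27436824e-01]
 [-9.91281856e-01  6.09909996e-03 -1.31617181e-01  5.24136625e-01]
 [ 1.31606317e-01 -2.15143636e-03 -9.91299727e-01  1.49947619e+00]
 [ 0.00000000e+00  0.00000000e+00  0.00000000e+00  1.00000000e+00]]
```

View pics/top0.png

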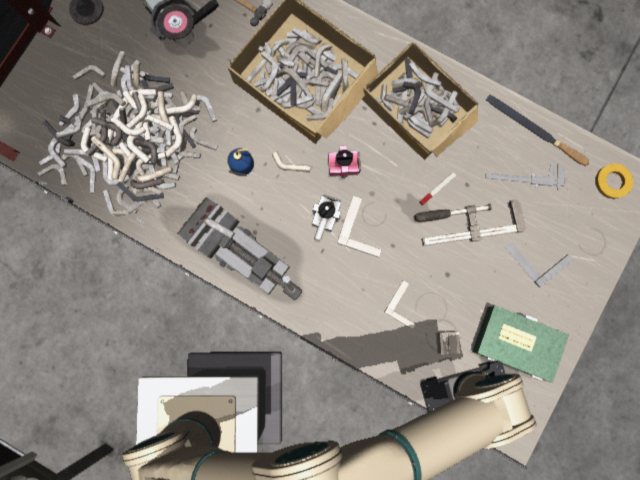

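View pics/scene0.png

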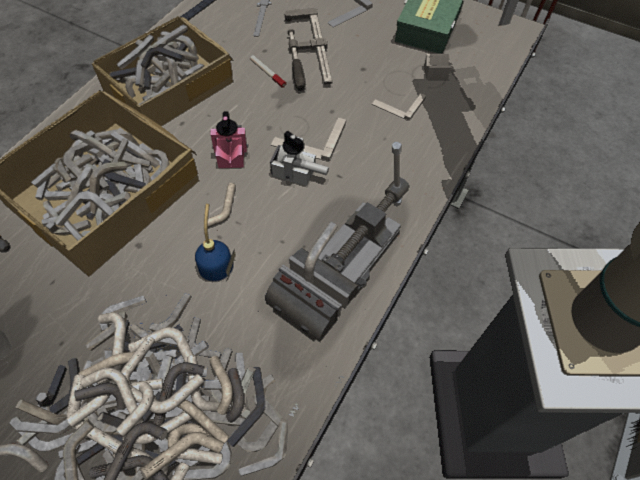

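Candidates for the block are the grey V-block at top (326,213) / scene (297,160) and the pink look-alike at top (344,160) / scene (228,145), so I take the grey one. For the square, the larger is at top (357,228), beside the grey block, and the smaller is at top (400,305). I'll check with a close crop.

```bash
python3 - <<'E'
import cv2, numpy as np
a=cv2.imread("pics/top0.png")[180:255,290:390]; b=cv2.imread("pics/scene0.png")[115:190,255:355]
a=cv2.resize(a,None,fx=6,fy=6,interpolation=cv2.INTER_CUBIC)[:, :400]; b=cv2.resize(b,None,fx=6,fy=6,interpolation=cv2.INTER_CUBIC)
# a: 400 wide => left 66px ; b cut to same height
cv2.imwrite("pics/crop1.png",np.hstack([a,b[:,:400]]) if 0 else np.hstack([a,b])[:,:800])
E
```

```text
(no output)
```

View pics/crop1.png

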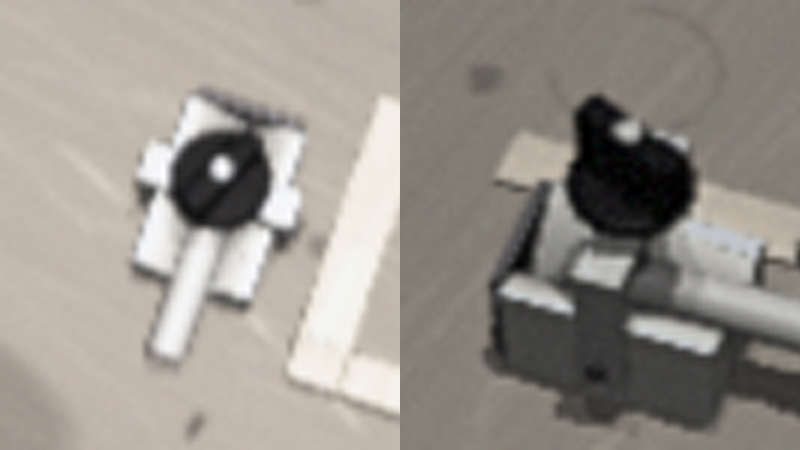

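The grey block is confirmed. It has a bright rod under the black knob, with the larger square's blade beside it. The knob is at about top (326.8,209.7), the rod's outer end at (317.8,239) and the dark stop plate at (331.5,198). Next I fit the pose to picked points.

```bash
cat > h.py <<'E'
import numpy as np, cv2
def cal(n):
    d=np.load(f"{n}_cal.npz"); return d["K"],d["T"]
def proj(n,P):
    K,T=cal(n); p=np.atleast_2d(P)@T[:3,:3].T+T[:3,3]; p=p@K.T; return p[:,:2]/p[:,2:]
def blk(q,P):
    P=np.atleast_2d(P); c,s=np.cos(q[2]),np.sin(q[2])
    return np.c_[q[0]+c*P[:,0]-s*P[:,1], q[1]+s*P[:,0]+c*P[:,1], P[:,2]]
def back(n,uv,z):
    K,T=cal(n); r=T[:3,:3].T@np.linalg.solve(K,[*uv,1]); o=-T[:3,:3].T@T[:3,3]; return o+r*(z-o[2])/r[2]
def draw(n,img,q,off,wing,f=6,o=(0,0)):
    E=[]
    def poly(P,col,cl=True):
        p=(proj(n,P)+.5-np.array(o))*f
        cv2.polylines(img,[np.int32(p*16)],cl,col,1,cv2.LINE_AA,4)
    a=np.linspace(0,2*np.pi,40)
    poly(blk(q,[(-.04,-.028,.042),(.04,-.028,.042),(.04,.028,.042),(-.04,.028,.042)]),(0,200,0))
    poly(blk(q,[(-.04,-.028,0),(.04,-.028,0),(.04,.028,0),(-.04,.028,0)]),(0,100,0))
    poly(blk(q,[(-.009,-.036,.074),(.009,-.036,.074),(.009,.036,.074),(-.009,.036,.074)]),(255,0,0))
    poly(blk(q,[(.04,-.028,.045),(.045,-.028,.045),(.045,.028,.045),(.04,.028,.045)]),(0,0,255))
    poly(blk(q,np.c_[.023*np.cos(a),.023*np.sin(a),0*a+.0885]),(255,255,0))
    for x in (.04-off,-.06-off): poly(blk(q,np.c_[0*a+x,.009*np.cos(a),.0347+.009*np.sin(a)]),(255,0,255))
    c,s=np.cos(wing),np.sin(wing); W=np.array([(-.022,-.0065),(.022,-.0065),(.022,.0065),(-.022,.0065)])@np.array([[c,s],[-s,c]])
    poly(np.c_[W+np.array(q[:2]),np.full(4,.1115)],(0,255,255))
E
cat > fit.py <<'E'
from h import *
from scipy.optimize import least_squares
A=lambda x,y:(290+x/6-.5,180+y/6-.5)
B=lambda x,y:(255+(x-400)/6-.5,115+y/6-.5)
t=[((-.04,.028,.042),A(135,265)),((-.04,-.028,.042),A(247,303)),((0,0,.0885),A(221,180)),((.045,.028,.045),A(198,90)),((.045,-.028,.045),A(304,125))]
s=[((0,0,.0885),B(630,185)),((-.04,.028,.042),B(722,350)),((.04,.028,.042),B(500,285))]
def res(q): return np.r_[(proj("top",blk(q,[p for p,_ in t]))-[u for _,u in t]).ravel(),(proj("scene",blk(q,[p for p,_ in s]))-[u for _,u in s]).ravel()]
p0=back("top",A(221,180),.0885); best=min((least_squares(res,[p0[0],p0[1],y],loss="soft_l1") for y in(-.5,0,.5,1)),key=lambda r:r.cost)
q=best.x; print(q,np.degrees(q[2])); print(res(q).reshape(-1,2).round(1))
e=back("top",A(167,358),.0347); d=(e[:2]-q[:2])@[np.cos(q[2]),np.sin(q[2])]; print("outer end x",d,"gap",-.06-d)
# wing from top: direction crop (185,215)->(255,140)
w0=back("top",A(190,210),.1115);w1=back("top",A(255,145),.1115); wing=np.arctan2(*(w1-w0)[1::-1]); print("wing",np.degrees(wing))
np.save("q.npy",[*q,-.06-d,wing])
a=cv2.resize(cv2.imread("pics/top0.png")[180:255,290:357],None,fx=6,fy=6,interpolation=cv2.INTER_CUBIC)
b=cv2.resize(cv2.imread("pics/scene0.png")[115:190,265:332],None,fx=6,fy=6,interpolation=cv2.INTER_CUBIC)
draw("top",a,q,-.06-d,wing,6,(290,180)); draw("scene",b,q,-.06-d,wing,6,(265,115))
cv2.imwrite("pics/fit1.png",np.hstack([a,b])[:,:800])
E
python3 fit.py
```

```text
[ 0.58447318 -0.34612203 -0.33629638] -19.26836299782059
[[-0.4 -0.5]
 [ 0.6 -0.1]
 [ 0.1  0.1]
 [-0.7 -0.8]
 [ 1.2 -0.1]
 [ 1.1 -1.6]
 [-0.6  0.6]
 [ 0.7  1.1]]
outer end x -0.07511725517980028 gap 0.015117255179800282
wing -44.96563929948218
```

View pics/fit1.png

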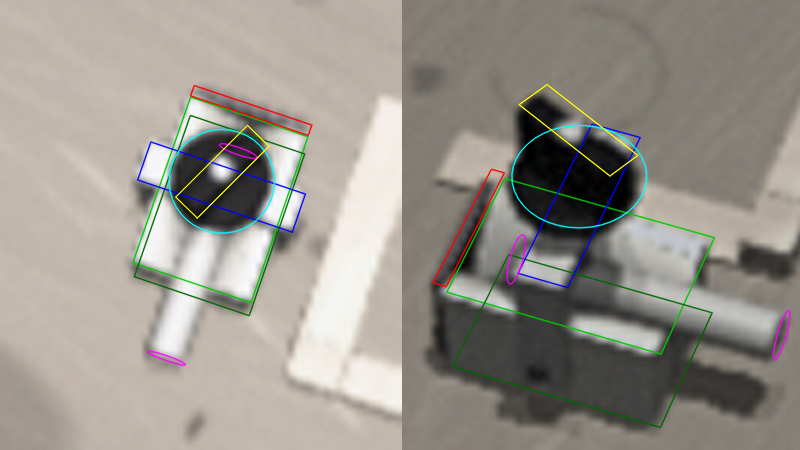

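The overlay fits within about 1 px: block at (0.584,-0.346), yaw -19°, rod gap about 15 mm, wing at about -45°. The vise stands close to the push position, so I'll check its height before moving.

```bash
python3 - <<'E'
from h import *
q=np.load("q.npy"); print(q)
for n,uv in(("poletop",(396,146)),("jawcorner",(372,206)),("jawR",(387,217)),("cyl top",(322,232))):
    for z in(0,.05,.08,.11,.15):
        P=back("scene",uv,z); print(n,z,P.round(3),proj("top",P).round(0))
for z in (.022,.125):
    for P in((-.083,0,z),(-.12,.09,z),(-.045,.09,z),(-.12,-.09,z),(-.045,-.09,z)): p=blk(q,P); print(P,p.round(3),proj("top",p).round(0),proj("scene",p).round(0))
E
python3 - <<'E'
import cv2
a=cv2.imread("pics/top0.png")[190:310,170:340]; b=cv2.imread("pics/scene0.png")[135:345,260:415]
import numpy as np
a=cv2.resize(a,(425,300),interpolation=3); b=cv2.resize(b,(372,504),interpolation=3)
c=np.zeros((504,797,3),np.uint8); c[:300,:425]=a; c[:,425:]=b; cv2.imwrite("pics/vise.png",c)
E
```

```text
[ 0.58447318 -0.34612203 -0.33629638  0.01511726 -0.78479846]
poletop 0 [ 0.356 -0.422  0.   ] [[354. 298.]]
poletop 0.05 [ 0.367 -0.378  0.05 ] [[339. 293.]]
poletop 0.08 [ 0.374 -0.351  0.08 ] [[329. 291.]]
poletop 0.11 [ 0.38  -0.325  0.11 ] [[319. 288.]]
poletop 0.15 [ 0.389 -0.289  0.15 ] [[304. 284.]]
jawcorner 0 [ 0.42  -0.255  0.   ] [[293. 275.]]
jawcorner 0.05 [ 0.427 -0.22   0.05 ] [[279. 271.]]
jawcorner 0.08 [ 0.432 -0.199  0.08 ] [[270. 269.]]
jawcorner 0.11 [ 0.436 -0.178  0.11 ] [[261. 266.]]
jawcorner 0.15 [ 0.442 -0.15   0.15 ] [[248. 262.]]
jawR 0 [ 0.39  -0.228 -0.   ] [[283. 286.]]
jawR 0.05 [ 0.399 -0.194  0.05 ] [[269. 282.]]
jawR 0.08 [ 0.404 -0.174  0.08 ] [[260. 279.]]
jawR 0.11 [ 0.41  -0.154  0.11 ] [[251. 276.]]
jawR 0.15 [ 0.417 -0.127  0.15 ] [[239. 272.]]
cyl top 0 [ 0.525 -0.189  0.   ] [[269. 237.]]
cyl top 0.05 [ 0.527 -0.158  0.05 ] [[256. 234.]]
cyl top 0.08 [ 0.528 -0.139  0.08 ] [[247. 232.]]
cyl top 0.11 [ 0.529 -0.12   0.11 ] [[239. 230.]]
cyl top 0.15 [ 0.53  -0.095  0.15 ] [[226. 227.]]
(-0.083, 0, 0.022) [[ 0.506 -0.319  0.022]] [[316. 242.]] [[331. 175.]]
(-0.12, 0.09, 0.022) [[ 0.501 -0.222  0.022]] [[280. 245.]] [[334. 213.]]
(-0.045, 0.09, 0.022) [[ 0.572 -0.246  0.022]] [[290. 219.]] [[300. 203.]]
(-0.12, -0.09, 0.022) [[ 0.441 -0.391  0.022]] [[343. 266.]] [[360. 149.]]
(-0.045, -0.09, 0.022) [[ 0.512 -0.416  0.022]] [[352. 240.]] [[328. 140.]]
(-0.083, 0, 0.125) [[ 0.506 -0.319  0.125]] [[316. 238.]] [[333. 142.]]
(-0.12, 0.09, 0.125) [[ 0.501 -0.222  0.125]] [[278. 240.]] [[337. 182.]]
(-0.045, 0.09, 0.125) [[ 0.572 -0.246  0.125]] [[288. 212.]] [[299. 171.]]
(-0.12, -0.09, 0.125) [[ 0.441 -0.391  0.125]] [[345. 263.]] [[364. 116.]]
(-0.045, -0.09, 0.125) [[ 0.512 -0.416  0.125]] [[354. 235.]] [[330. 106.]]
```

View pics/vise.png

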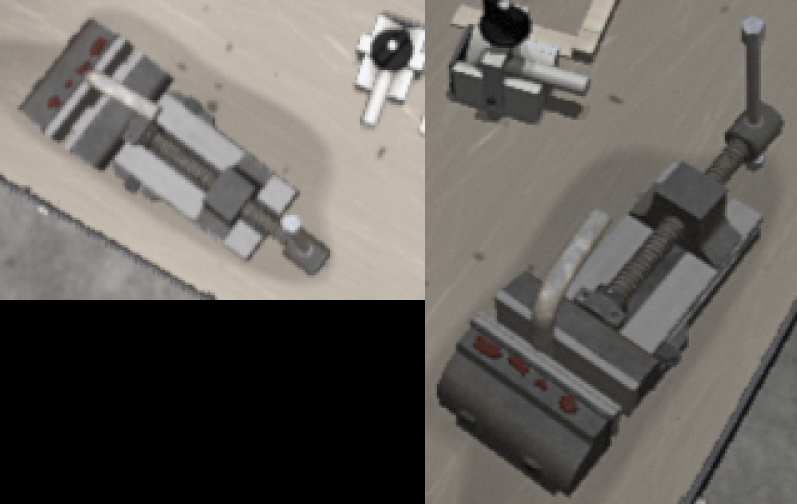

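Call:
{"api": "servo_tool", "payload": {
  "motion": [
    {"hand":-1,"dx":0.02,"dy":-0.011,"dz":0,"turn":2},
    {"hand":-1,"dx":0.05,"dy":-0.028,"dz":0,"turn":5},
    {"hand":-1,"dx":0.09,"dy":-0.051,"dz":0,"turn":8},
    {"hand":-1,"dx":0.13,"dy":-0.073,"dz":0,"turn":11},
    {"hand":-1,"dx":0.17,"dy":-0.096,"dz":0,"turn":15},
    {"hand":-1,"dx":0.21,"dy":-0.118,"dz":0,"turn":18},
    {"hand":-1,"dx":0.25,"dy":-0.141,"dz":0,"turn":22},
    {"hand":-1,"dx":0.29,"dy":-0.164,"dz":0,"turn":26},
    {"hand":-1,"dx":0.33,"dy":-0.186,"dz":0,"turn":29},
    {"hand":-1,"dx":0.365,"dy":-0.206,"dz":0,"turn":31.5},
    {"hand":-1,"dx":0.388,"dy":-0.219,"dz":0,"turn":33},
    {"hand":-1,"dx":0.3957,"dy":-0.2232,"dz":0,"turn":33.8}
  ]
}}

```text
time_s: 1.6
position: [0.4913, -0.3119, 0.205]
orientation: [-180.0, 0.0, -19.1]
force: [-1.1, 0.1, 0.4]
finger_gap: 0.0008
grasp_force: 0.0
```

```bash
python3 - <<'E'
from station import arm, optics
import cv2
from h import *
s=arm.read_state(); print({k:np.round(s[k],3) for k in("time_s","joints","position","orientation","force","finger_gap")})
q=np.load("q.npy")
c=optics.read_camera("scene")["img"][...,::-1]; cv2.imwrite("pics/s1.png",c)
c=optics.read_camera("top")["img"][...,::-1]; cv2.imwrite("pics/t1.png",c)
p=s["position"]-[q[0],q[1],0]; a=q[2]; print("blk",p[0]*np.cos(a)+p[1]*np.sin(a),-p[0]*np.sin(a)+p[1]*np.cos(a))
print("hover",blk(q,(-.1,0,0)))
E
```

```text
{'time_s': np.float64(1.6), 'joints': array([ 22.515,  30.752,  11.061,  98.366,  -7.237,  51.621, -72.54 ]), 'position': array([ 0.491, -0.312,  0.205]), 'orientation': array([-1.79953e+02,  3.60000e-02, -1.91050e+01]), 'force': array([-1.09 ,  0.083,  0.411]), 'finger_gap': np.float64(0.001)}
blk -0.09921788092194307 0.0015698154325612772
hover [[ 0.49007485 -0.31312271  0.        ]]
```

Call:
{"api": "servo_tool", "payload": {
  "motion": [
    {"hand":-1,"dx":0,"dy":0.0016,"dz":0.03,"turn":0.2},
    {"hand":-1,"dx":0,"dy":0.0016,"dz":0.07,"turn":0.2},
    {"hand":-1,"dx":0,"dy":0.0016,"dz":0.11,"turn":0.2},
    {"hand":-1,"dx":0,"dy":0.0016,"dz":0.14,"turn":0.2},
    {"hand":-1,"dx":0,"dy":0.0016,"dz":0.16,"turn":0.2},
    {"hand":-1,"dx":0,"dy":0.0016,"dz":0.172,"turn":0.2},
    {"hand":-1,"dx":0,"dy":0.0016,"dz":0.177,"turn":0.2},
    {"hand":-1,"dx":0,"dy":0.0016,"dz":0.177,"turn":0.2},
    {"hand":-1,"dx":0,"dy":0.0016,"dz":0.177,"turn":0.2}
  ]
}}

```text
time_s: 2.82
position: [0.4901, -0.3157, 0.0293]
orientation: [180.0, -0.1, -19.5]
force: [-0.4, -0.3, 0.4]
finger_gap: 0.0001
grasp_force: 0.0
```

```bash
python3 - <<'E'
from station import arm, optics
import cv2
from h import *
s=arm.read_state(); print({k:np.round(s[k],3) for k in("time_s","position","orientation","force","finger_gap")})
c=optics.read_camera("top")["img"][...,::-1]; c2=optics.read_camera("scene")["img"][...,::-1]
a=cv2.resize(c[160:280,270:350],(400,600),interpolation=3);b=cv2.resize(c2[90:210,275:355],(400,600),interpolation=3)
cv2.imwrite("pics/v2.png",np.hstack([a,b]))
E
```

```text
{'time_s': np.float64(2.825), 'position': array([ 0.49 , -0.316,  0.029]), 'orientation': array([ 1.7998e+02, -8.0000e-02, -1.9461e+01]), 'force': array([-0.429, -0.265,  0.387]), 'finger_gap': np.float64(0.0)}
```

View pics/v2.png

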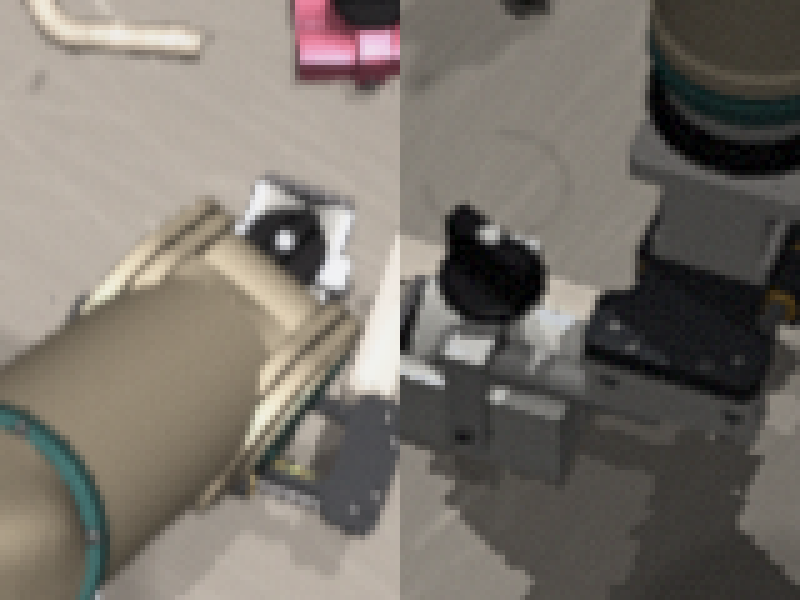

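Call:
{"api": "servo_tool", "payload": {
  "motion": [
    {"hand":-1,"dx":0.002,"dy":-0.002,"dz":0,"turn":0},
    {"hand":-1,"dx":0.005,"dy":-0.0025,"dz":0,"turn":0},
    {"hand":-1,"dx":0.007,"dy":-0.0025,"dz":0,"turn":0},
    {"hand":-1,"dx":0.009,"dy":-0.0025,"dz":0,"turn":0},
    {"hand":-1,"dx":0.0105,"dy":-0.0025,"dz":0,"turn":0},
    {"hand":-1,"dx":0.012,"dy":-0.0025,"dz":0,"turn":0},
    {"hand":-1,"dx":0.0135,"dy":-0.0025,"dz":0,"turn":0},
    {"hand":-1,"dx":0.015,"dy":-0.0025,"dz":0,"turn":0},
    {"hand":-1,"dx":0.0165,"dy":-0.0025,"dz":0,"turn":0},
    {"hand":-1,"dx":0.018,"dy":-0.0025,"dz":0,"turn":0}
  ]
}}

```text
time_s: 4.18
position: [0.5063, -0.3184, 0.0282]
orientation: [-180.0, 0.2, -19.5]
force: [-3.8, 1.0, 0.8]
finger_gap: 0.0005
grasp_force: 1.3
```

Call:
{"api": "servo_tool", "payload": {
  "motion": [
    {"hand":-1,"dx":0.001,"dy":0,"dz":0,"turn":0},
    {"hand":-1,"dx":0.002,"dy":0,"dz":0,"turn":0},
    {"hand":-1,"dx":0.003,"dy":0,"dz":0,"turn":0},
    {"hand":-1,"dx":0.004,"dy":0,"dz":0,"turn":0}
  ]
}}

```text
time_s: 4.68
position: [0.5114, -0.3203, 0.0285]
orientation: [180.0, -0.0, -19.5]
force: [-1.8, 1.0, -0.3]
finger_gap: 0.0007
grasp_force: 1.0
```

Call:
{"api": "servo_tool", "payload": {
  "motion": [
    {"hand":-1,"dx":0.001,"dy":0,"dz":0,"turn":0},
    {"hand":-1,"dx":0.002,"dy":0,"dz":0,"turn":0},
    {"hand":-1,"dx":0.003,"dy":0,"dz":0,"turn":0},
    {"hand":-1,"dx":0.004,"dy":0,"dz":0,"turn":0},
    {"hand":-1,"dx":0.004,"dy":0,"dz":0,"turn":0}
  ]
}}

```text
time_s: 5.3
position: [0.5152, -0.3217, 0.0285]
orientation: [180.0, -0.0, -19.5]
force: [-2.0, 1.3, 0.9]
finger_gap: 0.0004
grasp_force: 0.9
```

```bash
cat > look.py <<'E'
from station import arm, optics
import cv2,sys
from h import *
q=np.load("q.npy"); n=sys.argv[1]
F=[];P=[];W=[]
s=arm.read_state(); a=q[2]; R=np.array([[np.cos(a),np.sin(a)],[-np.sin(a),np.cos(a)]])
print("t",s["time_s"],"blk",R@(s["position"][:2]-q[:2]),"z",s["position"][2],"Fblk",R@s["force"][:2],"Fz",s["force"][2],"T",s["ft_torque"].round(3),"yaw",s["orientation"][2],"j7",s["joints"][6],"gap",s["finger_gap"],"g",s["grasp_force"])
for k in("scene","top"):
    c=np.ascontiguousarray(optics.read_camera(k)["img"][...,::-1]); cv2.imwrite(f"pics/{k}{n}.png",c)
    # block shift vs start: template = part of block/knob
    ref=cv2.imread(f"pics/{k}0.png")
    x,y,w,h=(270,137,36,42) if k=="scene" else (320,192,24,16)
    if len(sys.argv)>2: continue
    t=ref[y:y+h,x:x+w]; r=cv2.matchTemplate(c[y-8:y+h+8,x-8:x+w+8],t,cv2.TM_CCOEFF_NORMED); _,m,_,l=cv2.minMaxLoc(r)
    sub=[l[0]-8.,l[1]-8.]
    for i in(0,1):
        f=lambda d:r[l[1]+d*(i==1),l[0]+d*(i==0)]
        if 0<l[i]<r.shape[1-i]-1: sub[i]+=.5*(f(-1)-f(1))/(f(-1)-2*f(0)+f(1))
    print(k,"shift px",np.round(sub,2),"score",round(m,3))
E
python3 look.py a
```

```text
t 5.3 blk [-0.07343217  0.00024292] z 0.0285010510829058 Fblk [-2.34109728  0.57103555] Fz 0.8755109481529421 T [0.258 0.388 0.02 ] yaw -19.455350479548166 j7 -70.61093919125413 gap 0.00042928913596753185 g 0.8820559072773904
scene shift px [ 0.02 -0.01] score 0.8
top shift px [ 1.29 -7.06] score 0.517
```

Call:
{"api": "servo_tool", "payload": {
  "motion": [
    {"hand":-1,"dx":0.001,"dy":0,"dz":0,"turn":0},
    {"hand":-1,"dx":0.002,"dy":0,"dz":0,"turn":0},
    {"hand":-1,"dx":0.002,"dy":0,"dz":0,"turn":0}
  ]
}}

```text
time_s: 5.78
position: [0.5171, -0.3223, 0.0285]
orientation: [-180.0, -0.0, -19.5]
force: [-1.5, 1.0, 1.1]
finger_gap: 0.0003
grasp_force: 1.0
```

Call:
{"api": "servo_tool", "payload": {
  "motion": [
    {"hand":-1,"dx":0.001,"dy":0,"dz":0,"turn":0},
    {"hand":-1,"dx":0.0015,"dy":0,"dz":0,"turn":0},
    {"hand":-1,"dx":0.0015,"dy":0,"dz":0,"turn":0}
  ]
}}

```text
time_s: 6.15
position: [0.5185, -0.3228, 0.0285]
orientation: [-180.0, -0.0, -19.5]
force: [-2.6, 0.8, 1.3]
finger_gap: 0.0002
grasp_force: 1.1
```

```bash
python3 look.py b
```

```text
t 6.15 blk [-0.07001737  0.00024015] z 0.028483542508742885 Fblk [-2.76119314 -0.09490488] Fz 1.321982106105784 T [0.315 0.473 0.036] yaw -19.461194405529383 j7 -70.71158907981243 gap 0.00023831617915352174 g 1.0667724930681288
scene shift px [-0.07 -0.06] score 0.782
top shift px [ 5.17 -6.27] score 0.491
```

Call:
{"api": "servo_tool", "payload": {
  "motion": [
    {"hand":-1,"dx":0.0007,"dy":0,"dz":0,"turn":0},
    {"hand":-1,"dx":0.001,"dy":0,"dz":0,"turn":0},
    {"hand":-1,"dx":0.001,"dy":0,"dz":0,"turn":0}
  ]
}}

```text
time_s: 6.62
position: [0.5193, -0.323, 0.0285]
orientation: [-180.0, 0.0, -19.5]
force: [-2.1, 1.7, 0.5]
finger_gap: 0.0007
grasp_force: 1.2
```

```bash
python3 look.py c
```

```text
t 6.625 blk [-0.069141    0.00028643] z 0.028481717447875952 Fblk [-2.57320654  0.93882459] Fz 0.47423471159961206 T [ 0.344  0.507 -0.017] yaw -19.4567581731379 j7 -70.7369149902466 gap 0.0006911288935010375 g 1.1965577490627766
scene shift px [-0.07 -0.07] score 0.77
top shift px [ 4.59 -6.52] score 0.467
```

Call:
{"api": "servo_tool", "payload": {
  "motion": [
    {"hand":-1,"dx":0.0007,"dy":0,"dz":0,"turn":0},
    {"hand":-1,"dx":0.001,"dy":0,"dz":0,"turn":0},
    {"hand":-1,"dx":0.001,"dy":0,"dz":0,"turn":0}
  ]
}}

```text
time_s: 7.1
position: [0.5204, -0.3234, 0.0285]
orientation: [-180.0, -0.0, -19.5]
force: [-2.6, 0.8, 1.5]
finger_gap: 0.0005
grasp_force: 1.1
```

```bash
python3 look.py d
```

```text
t 7.1 blk [-0.06800475  0.00025886] z 0.028475579406730997 Fblk [-2.71118738 -0.07860178] Fz 1.5041982671206509 T [0.291 0.487 0.03 ] yaw -19.457145412696022 j7 -70.7660481580252 gap 0.0004724230611431928 g 1.1025063344277442
scene shift px [-0.1  -0.08] score 0.763
top shift px [ 5.08 -6.65] score 0.447
```

```bash
cat > trk.py <<'E'
import cv2,sys,numpy as np
def trk(n,box=(266,138,30,42),ref="0"):
    x,y,w,h=box
    a=cv2.imread(f"pics/scene{ref}.png",0)[y:y+h,x:x+w]; b=cv2.imread(f"pics/scene{n}.png",0)[y:y+h,x:x+w]
    W=np.float32([[1,0,0],[0,1,0]]); cc,W=cv2.findTransformECC(a,b,W,cv2.MOTION_EUCLIDEAN,(3,200,1e-6),None,3)
    return W[:,2].round(2),np.degrees(np.arctan2(W[1,0],W[0,0])).round(2),round(cc,3)
if __name__=="__main__":
    for n in sys.argv[1:]: print(n,trk(n,(266,150,26,30)),trk(n,(266,138,30,42)))
E
python3 trk.py a b c d
```

```text
a (array([-0.19,  0.21], dtype=float32), np.float32(-1.2), 0.925) (array([-0.07,  0.01], dtype=float32), np.float32(-0.26), 0.959)
b (array([-0.62,  0.34], dtype=float32), np.float32(-2.0), 0.895) (array([-0.15, -0.09], dtype=float32), np.float32(-0.07), 0.948)
c (array([-0.76,  0.38], dtype=float32), np.float32(-2.33), 0.879) (array([-0.14, -0.15], dtype=float32), np.float32(0.01), 0.939)
d (array([-0.92,  0.42], dtype=float32), np.float32(-2.57), 0.866) (array([-0.17, -0.16], dtype=float32), np.float32(0.05), 0.931)
```

Call:
{"api": "servo_tool", "payload": {
  "motion": [
    {"hand":-1,"dx":0.0007,"dy":0,"dz":0,"turn":0},
    {"hand":-1,"dx":0.001,"dy":0,"dz":0,"turn":0},
    {"hand":-1,"dx":0.001,"dy":0,"dz":0,"turn":0}
  ]
}}

```text
time_s: 7.58
position: [0.5209, -0.3236, 0.0285]
orientation: [-180.0, 0.0, -19.5]
force: [-3.2, 1.7, 1.8]
finger_gap: 0.0007
grasp_force: 1.6
```

```bash
python3 look.py e; python3 trk.py e
```

```text
t 7.575 blk [-0.06738501  0.00025115] z 0.028480940659977444 Fblk [-3.62907076  0.5327837 ] Fz 1.7869429680062592 T [0.479 0.674 0.038] yaw -19.462983165099526 j7 -70.79451497218339 gap 0.000701305375082665 g 1.5921997837722301
scene shift px [-0.09 -0.08] score 0.752
top shift px [ 5.72 -6.29] score 0.419
e (array([-1.04,  0.48], dtype=float32), np.float32(-2.94), 0.848) (array([-0.18, -0.19], dtype=float32), np.float32(0.01), 0.925)
```

Call:
{"api": "servo_tool", "payload": {
  "motion": [
    {"hand":-1,"dx":0.0003,"dy":0,"dz":0,"turn":0},
    {"hand":-1,"dx":0.0003,"dy":0,"dz":0,"turn":0}
  ]
}}

```text
time_s: 7.92
position: [0.521, -0.3237, 0.0284]
orientation: [-180.0, 0.1, -19.5]
force: [-3.9, 0.9, 2.8]
finger_gap: 0.0007
grasp_force: 2.3
```

```bash
python3 look.py f; python3 trk.py f; python3 - <<'E'
import cv2,numpy as np
c=[cv2.resize(cv2.imread(f"pics/scene{n}.png")[130:190,262:328],(396,360),interpolation=3) for n in "0f"]
cv2.imwrite("pics/cmp.png",np.hstack(c))
E
```

```text
t 7.925 blk [-0.06736511  0.00022412] z 0.02844563962960927 Fblk [-3.93672728 -0.41084314] Fz 2.825006148432645 T [0.527 0.948 0.076] yaw -19.467121871787533 j7 -70.80128098471462 gap 0.000695109655843882 g 2.298049461096525
scene shift px [-0.1  -0.07] score 0.751
top shift px [ 5.66 -6.32] score 0.415
f (array([-1.05,  0.46], dtype=float32), np.float32(-2.87), 0.846) (array([-0.19, -0.18], dtype=float32), np.float32(0.07), 0.922)
```

View pics/cmp.png

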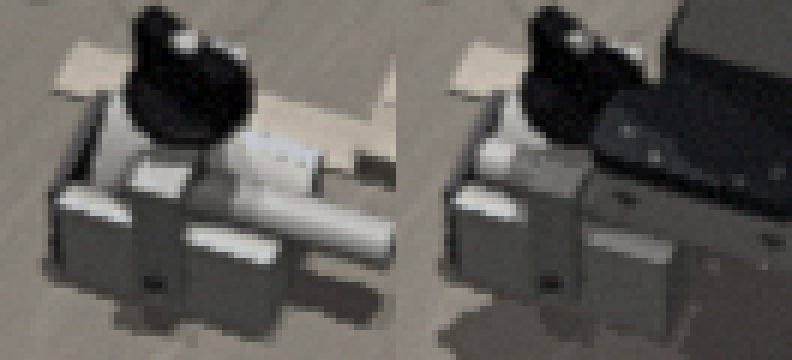

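The block hasn't moved, the rod's inner end is at the stop plate, and force rose to 4 N with no further advance, so the rod is home. Now I back off, rise and turn towards the knob.

Call:
{"api": "servo_tool", "payload": {
  "motion": [
    {"hand":-1,"dx":-0.005,"dy":0,"dz":0,"turn":0},
    {"hand":-1,"dx":-0.018,"dy":0,"dz":0,"turn":0},
    {"hand":-1,"dx":-0.025,"dy":0,"dz":-0.01,"turn":0},
    {"hand":-1,"dx":-0.025,"dy":0,"dz":-0.05,"turn":0},
    {"hand":-1,"dx":-0.025,"dy":0,"dz":-0.1,"turn":-5},
    {"hand":-1,"dx":-0.025,"dy":0,"dz":-0.125,"turn":-14},
    {"hand":1,"dx":-0.01,"dy":0,"dz":-0.13,"turn":-24},
    {"hand":1,"dx":0.01,"dy":0,"dz":-0.13,"turn":-34},
    {"hand":1,"dx":0.03,"dy":0,"dz":-0.13,"turn":-44},
    {"hand":1,"dx":0.05,"dy":0,"dz":-0.13,"turn":-54},
    {"hand":1,"dx":0.06,"dy":0,"dz":-0.13,"turn":-64},
    {"hand":1,"dx":0.066,"dy":0,"dz":-0.13,"turn":-74}
  ]
}}

```text
time_s: 9.52
position: [0.5842, -0.3463, 0.1592]
orientation: [179.9, 0.0, 54.9]
force: [0.5, 0.1, -0.3]
finger_gap: 0.0569
grasp_force: 0.0
```

Call:
{"api": "servo_tool", "payload": {
  "motion": [
    {"hand":1,"dx":0,"dy":0,"dz":0,"turn":-10},
    {"hand":1,"dx":0,"dy":0,"dz":0,"turn":-20},
    {"hand":1,"dx":0,"dy":0,"dz":0,"turn":-30},
    {"hand":1,"dx":0,"dy":0,"dz":0,"turn":-40},
    {"hand":1,"dx":0,"dy":0,"dz":0,"turn":-50},
    {"hand":1,"dx":0,"dy":0,"dz":0,"turn":-60},
    {"hand":1,"dx":0,"dy":0,"dz":0,"turn":-70},
    {"hand":1,"dx":0,"dy":0,"dz":0,"turn":-77},
    {"hand":1,"dx":0,"dy":0,"dz":0,"turn":-80},
    {"hand":1,"dx":0,"dy":0,"dz":0,"turn":-80},
    {"hand":1,"dx":0,"dy":0,"dz":0,"turn":-80}
  ]
}}

```text
time_s: 10.9
position: [0.5836, -0.3461, 0.1589]
orientation: [-180.0, 0.0, 134.5]
force: [1.1, -0.4, -0.3]
finger_gap: 0.0941
grasp_force: 0.0
```

```bash
python3 look.py g; python3 - <<'E'
from h import *
# refine wing angle & knob centre: overlay on the start picture pair, several wing angles
q=np.load("q.npy"); g=cv2.imread("pics/scene0.png")[130:165,272:312]
out=[]
for w in(-38,-45,-52):
    b=cv2.resize(g,None,fx=6.5,fy=6.5,interpolation=cv2.INTER_CUBIC); b=cv2.convertScaleAbs(b,alpha=2.2)
    # local shift of centre by +1 px right/down in scene, from residual
    draw("scene",b,[q[0],q[1],q[2]],0,np.radians(w),6.5,(272-1.1,130-1.6)); out.append(b)
r=[]
t=cv2.imread("pics/top0.png")[198:222,314:340]
for w in(-38,-45,-52):
    b=cv2.resize(t,(260,240),interpolation=cv2.INTER_CUBIC); b=cv2.convertScaleAbs(b,alpha=2.2)
    draw("top",b,q[:3],0,np.radians(w),10,(314,198)); r.append(b)
cv2.imwrite("pics/wing.png",np.vstack([np.hstack(out),np.hstack(r)]))
E
```

```text
t 10.9 blk [-0.00081938 -0.00022373] z 0.15888918865768578 Fblk [ 1.18528571 -0.02294523] Fz -0.294697056868967 T [ 0.001 -0.1   -0.015] yaw 134.47928565418422 j7 52.36819889068172 gap 0.09406794342034853 g 0.0
scene shift px [-0.08 -0.06] score 0.829
top shift px [ 8. -8.] score -0.059
```

View pics/wing.png

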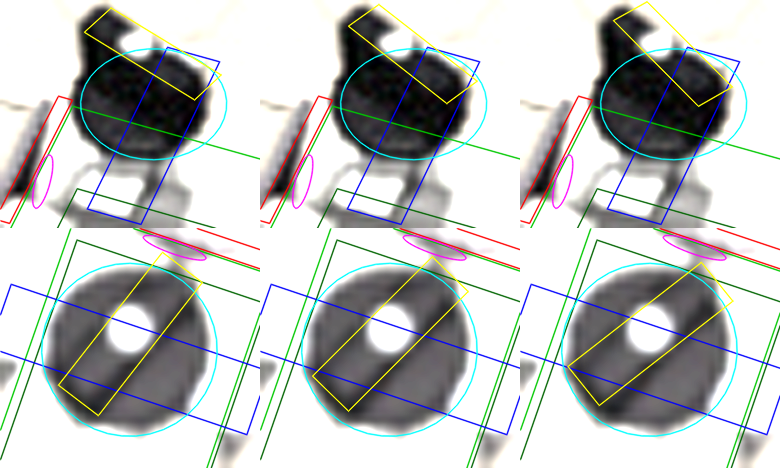

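The wing lies close to -45° on both views, perhaps nearer -49°. I'll refine that numerically.

```bash
python3 - <<'E'
from h import *
from scipy.optimize import minimize
q=np.load("q.npy"); n="top"
im=cv2.GaussianBlur(cv2.imread("pics/top0.png",0).astype(np.float32),(0,0),.6)
c0=proj(n,blk(q,(0,0,.0885)))[0]; d0=proj(n,blk(q,(0,0,.1115)))[0]
m=(np.hypot(*(np.indices(im.shape)[::-1]-c0[:,None,None]))<7)&(im<110)
m=cv2.erode(m.astype(np.uint8),np.ones((3,3)))>0
gx=cv2.Sobel(im,cv2.CV_32F,1,0);gy=cv2.Sobel(im,cv2.CV_32F,0,1)
ys,xs=np.nonzero(m); a,b,c=(gx[m]**2).sum(),(gy[m]**2).sum(),(gx[m]*gy[m]).sum()
th=.5*np.arctan2(2*c,a-b)+np.pi/2; print("img dir",np.degrees(th),"coh",np.hypot(a-b,2*c)/(a+b))
v=np.array([np.cos(th),np.sin(th)]); A=back(n,d0-6*v,.1);B=back(n,d0+6*v,.1); print("wing",np.degrees(np.arctan2(*(B-A)[1::-1])))
y,x=np.round(c0[::-1]).astype(int); print(c0,d0); print(im[y-10:y+11,x-10:x+11].astype(int))
E
```

```text
img dir 146.51062 coh 0.21410792
wing 123.5158384486174
[326.39765305 209.61609934] [326.49909665 208.03313394]
[[186 186 185 190 222 239 237 224 209 198 187 176 163 137 110  81  78  84
   94 114 123]
 [184 184 184 193 228 236 222 191 166 150 138 131 125 116 101  78  89 113
  133 149 163]
 [184 181 187 212 226 209 174 126  98  81  72  67  64  64  59  55  78 119
  163 186 201]
 [193 182 185 214 199 144  99  67  53  47  43  37  34  36  38  42  56  95
  164 196 211]
 [223 214 201 193 141  81  54  45  43  41  40  34  33  35  39  40  45  79
  156 197 214]
 [241 236 214 157  89  52  44  42  43  53  72  70  53  43  41  37  33  62
  135 192 217]
 [244 237 197 116  61  45  43  43  52  99 157 152  98  56  40  30  26  46
  108 186 221]
 [244 229 162  80  49  44  42  41  66 146 212 209 143  72  36  27  30  44
   91 179 226]
 [243 224 143  65  44  42  36  37  69 153 215 215 149  70  34  33  39  46
   76 163 225]
 [237 220 137  62  42  37  33  36  59 115 167 167 108  51  35  40  44  47
   72 157 223]
 [208 202 122  55  39  34  36  41  49  66  85  81  54  39  40  43  45  48
   78 168 225]
 [175 171
[... 181 characters left out ...]
2  62  32  34  43  41  33  27  29  40  46  47  48  47  49  77
  157 224 242]
 [234 223 175  96  41  29  33  30  26  29  38  46  48  48  48  45  54 111
  199 237 244]
 [240 231 199 131  67  33  25  22  27  36  45  48  48  47  45  45  67 141
  215 239 243]
 [241 232 210 165 108  58  35  29  36  43  46  46  45  44  51  67  94 145
  195 223 233]
 [242 234 215 188 147 100  77  73  75  67  59  52  52  67  92 131 153 155
  167 177 186]
 [242 235 216 194 170 143 143 158 164 138 111  92  94 123 153 187 205 205
  191 141 113]
 [242 234 215 192 170 165 185 210 216 191 159 134 140 168 193 217 231 234
  215 140  86]
 [241 234 217 192 168 179 205 226 228 207 175 156 169 192 213 230 240 239
  210 136  87]]
```

Wing confirmed at -45°, so the tool yaw is 135°. I descend with the fingers half closed.

Call:
{"api": "servo_tool", "payload": {
  "motion": [
    {"hand":-0.4,"dx":-0.0006,"dy":0.0006,"dz":0,"turn":-0.5},
    {"hand":-0.4,"dx":-0.0006,"dy":0.0006,"dz":0.01,"turn":-0.5},
    {"hand":-0.4,"dx":-0.0006,"dy":0.0006,"dz":0.02,"turn":-0.5},
    {"hand":-0.4,"dx":-0.0006,"dy":0.0006,"dz":0.03,"turn":-0.5},
    {"hand":-0.4,"dx":-0.0006,"dy":0.0006,"dz":0.04,"turn":-0.5},
    {"hand":-0.45,"dx":-0.0006,"dy":0.0006,"dz":0.05,"turn":-0.5},
    {"hand":-0.49,"dx":-0.0006,"dy":0.0006,"dz":0.058,"turn":-0.5},
    {"hand":-0.49,"dx":-0.0006,"dy":0.0006,"dz":0.063,"turn":-0.5},
    {"hand":-0.49,"dx":-0.0006,"dy":0.0006,"dz":0.064,"turn":-0.5},
    {"hand":-0.49,"dx":-0.0006,"dy":0.0006,"dz":0.064,"turn":-0.5}
  ]
}}

```text
time_s: 12.25
position: [0.5847, -0.3459, 0.0947]
orientation: [180.0, 0.0, 135.0]
force: [0.5, 0.3, -1.2]
finger_gap: 0.0237
grasp_force: 0.0
```

```bash
python3 look.py h; python3 - <<'E'
import cv2,numpy as np
c=[cv2.resize(cv2.imread(f"pics/scene{n}.png")[110:190,255:335],(400,400),interpolation=3) for n in "fh"]
cv2.imwrite("pics/cmph.png",np.hstack(c))
E
```

```text
t 12.25 blk [0.00018188 0.00027958] z 0.09471551298516659 Fblk [0.3357318  0.43236231] Fz -1.1737293496429528 T [-0.029 -0.152 -0.027] yaw 135.0393438125645 j7 50.71190761446597 gap 0.02368735208713699 g 0.0
scene shift px [-0.1   0.11] score 0.752
top shift px [ 8. -8.] score 0.037
```

View pics/cmph.png

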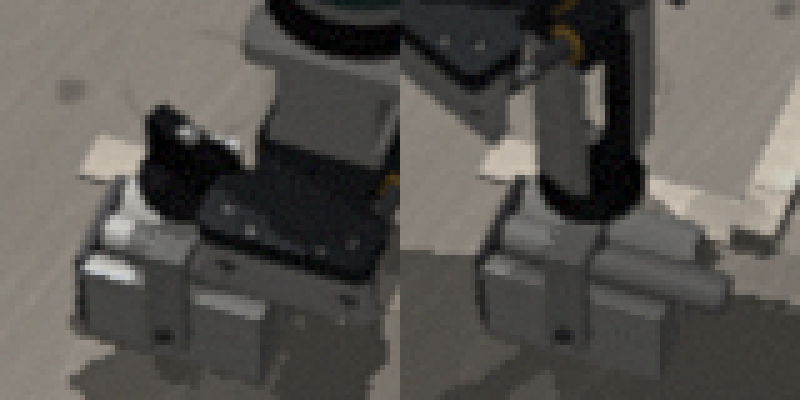

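The fingers straddle the wing, with the front one visible at crop (560,120). The rod is still home and the block is in place. Now I touch down on the skirt.

Call:
{"api": "servo_tool", "payload": {
  "motion": [
    {"hand":-0.49,"dx":0,"dy":0,"dz":0.002,"turn":0},
    {"hand":-0.49,"dx":0,"dy":0,"dz":0.004,"turn":0},
    {"hand":-0.49,"dx":0,"dy":0,"dz":0.005,"turn":0},
    {"hand":-0.49,"dx":0,"dy":0,"dz":0.006,"turn":0},
    {"hand":-0.49,"dx":0,"dy":0,"dz":0.006,"turn":0}
  ]
}}

```text
time_s: 12.98
position: [0.5845, -0.3459, 0.0889]
orientation: [-180.0, 0.0, 135.0]
force: [-1.8, 0.6, 3.8]
finger_gap: 0.024
grasp_force: 1.7
```

Call:
{"api": "servo_tool", "payload": {
  "motion": [
    {"hand":-0.49,"dx":0,"dy":0,"dz":0.0005,"turn":0},
    {"hand":-0.49,"dx":0,"dy":0,"dz":0.001,"turn":0},
    {"hand":-0.49,"dx":0,"dy":0,"dz":0.001,"turn":0}
  ]
}}

```text
time_s: 13.35
position: [0.5845, -0.3459, 0.0888]
orientation: [-180.0, 0.0, 135.0]
force: [-3.0, 1.6, 9.2]
finger_gap: 0.024
grasp_force: 4.5
```

Call:
{"api": "servo_tool", "payload": {
  "motion": [
    {"hand":-1,"dx":0,"dy":0,"dz":0.0005,"turn":0},
    {"hand":-1,"dx":0,"dy":0,"dz":0.0008,"turn":0},
    {"hand":-1,"dx":0,"dy":0,"dz":0.0008,"turn":0},
    {"hand":-1,"dx":0,"dy":0,"dz":0.0008,"turn":0},
    {"hand":-1,"dx":0,"dy":0,"dz":0.0008,"turn":0}
  ],
  "grip_force": 45
}}

```text
time_s: 13.98
position: [0.5861, -0.3459, 0.0888]
orientation: [179.9, 0.2, 135.1]
force: [-1.0, 0.6, 10.5]
finger_gap: 0.0129
grasp_force: 48.8
```

```bash
python3 look.py i; python3 trk.py h i
```

```text
t 13.975 blk [0.0014547  0.00076194] z 0.08875899611654509 Fblk [-1.13386579  0.24642891] Fz 10.495160638483991 T [0.221 0.159 0.052] yaw 135.06387456072596 j7 50.46001351673016 gap 0.012883177098585302 g 48.757976453052834
scene shift px [-0.03  0.14] score 0.748
top shift px [ 8. -8.] score 0.076
h (array([-0.63,  0.48], dtype=float32), np.float32(-1.93), 0.681) (array([-0.11, -0.01], dtype=float32), np.float32(0.48), 0.778)
i (array([-0.62,  0.47], dtype=float32), np.float32(-1.68), 0.685) (array([ 0.41, -0.17], dtype=float32), np.float32(1.82), 0.775)
```

Call:
{"api": "servo_tool", "payload": {
  "motion": [
    {"hand":-1,"dx":-0.0008,"dy":0.0008,"dz":0.0008,"turn":0},
    {"hand":-1,"dx":-0.0008,"dy":0.0008,"dz":0.0015,"turn":0},
    {"hand":-1,"dx":-0.0008,"dy":0.0008,"dz":0.0015,"turn":0}
  ]
}}

```text
time_s: 14.45
position: [0.5862, -0.3459, 0.0887]
orientation: [-180.0, 0.1, 135.0]
force: [-6.3, 2.9, 20.1]
finger_gap: 0.0128
grasp_force: 49.4
```

Call:
{"api": "servo_tool", "payload": {
  "motion": [
    {"hand":-1,"dx":0,"dy":0,"dz":0,"turn":2},
    {"hand":-1,"dx":0,"dy":0,"dz":0,"turn":4},
    {"hand":-1,"dx":0,"dy":0,"dz":0,"turn":6},
    {"hand":-1,"dx":0,"dy":0,"dz":0,"turn":8},
    {"hand":-1,"dx":0,"dy":0,"dz":0,"turn":8}
  ]
}}

```text
time_s: 15.08
position: [0.5863, -0.3459, 0.0887]
orientation: [-180.0, 0.1, 127.1]
force: [-5.3, 2.5, 18.8]
finger_gap: 0.0125
grasp_force: 49.4
```

```bash
python3 look.py j; python3 trk.py j
```

```text
t 15.075 blk [0.00160366 0.00083547] z 0.08869641780860507 Fblk [-5.82594771  0.65513753] Fz 18.845019440631958 T [0.562 1.271 0.128] yaw 127.05320026299395 j7 43.84985482351779 gap 0.01249018690806905 g 49.37286279746331
scene shift px [-0.11  0.09] score 0.757
top shift px [ 8. -8.] score 0.12
j (array([-0.6 ,  0.38], dtype=float32), np.float32(-1.47), 0.669) (array([ 0.23, -0.28], dtype=float32), np.float32(1.56), 0.785)
```

Call:
{"api": "servo_tool", "payload": {
  "motion": [
    {"hand":-1,"dx":0.0005,"dy":-0.0003,"dz":0,"turn":3},
    {"hand":-1,"dx":0.0009,"dy":-0.0006,"dz":0,"turn":6},
    {"hand":-1,"dx":0.0009,"dy":-0.0006,"dz":0,"turn":9},
    {"hand":-1,"dx":0.0009,"dy":-0.0006,"dz":0,"turn":12},
    {"hand":-1,"dx":0.0009,"dy":-0.0006,"dz":0,"turn":12}
  ]
}}

```text
time_s: 15.8
position: [0.5864, -0.3458, 0.0887]
orientation: [179.9, 0.2, 115.0]
force: [-3.9, 1.7, 17.5]
finger_gap: 0.0128
grasp_force: 49.2
```

```bash
python3 look.py k; python3 trk.py k; python3 - <<'E'
import cv2,numpy as np
c=[cv2.resize(cv2.imread(f"pics/scene{n}.png")[120:190,255:335],(400,350),interpolation=3) for n in "hk"]
cv2.imwrite("pics/cmpk.png",np.hstack(c))
E
```

```text
t 15.8 blk [0.00165769 0.00097097] z 0.08872342334797687 Fblk [-4.22432802  0.36615363] Fz 17.49022942556884 T [0.373 0.777 0.092] yaw 115.04485110407153 j7 34.0424757727336 gap 0.012821627210136672 g 49.24078244017437
scene shift px [-0.14  0.03] score 0.751
top shift px [ 8. -8.] score 0.219
k (array([-0.57,  0.58], dtype=float32), np.float32(-2.1), 0.629) (array([ 0.19, -0.28], dtype=float32), np.float32(1.16), 0.77)
```

View pics/cmpk.png

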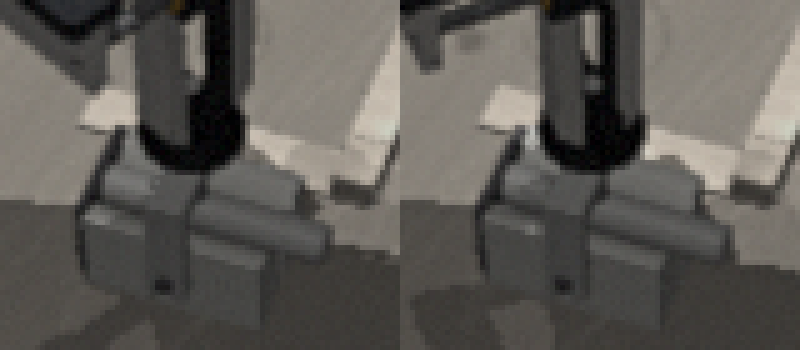

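```bash
cat > tq.py <<'E'
from station import arm, optics
import numpy as np
q=np.load("q.npy")
T=[];E=[];F=[]
for i in range(4):
    s=arm.read_state(); T.append(s["ft_torque"][2]);E.append(s["joint_efforts"][6]);F.append(s["force"])
    if i<3: optics.read_camera("scene")
print("t",s["time_s"],"yaw",s["orientation"][2].round(2),"Tz",np.round(T,3),"j7",np.round(E,3),"F",np.mean(F,0).round(1),s["joint_efforts"].round(2),"xy",s["position"].round(4),"gap",s["finger_gap"].round(4))
E
python3 tq.py
```

```text
Traceback (most recent call last):
  File "tq.py", line 8, in <module>
    print("t",s["time_s"],"yaw",s["orientation"][2].round(2),"Tz",np.round(T,3),"j7",np.round(E,3),"F",np.mean(F,0).round(1),s["joint_efforts"].round(2),"xy",s["position"].round(4),"gap",s["finger_gap"].round(4))
                                                                                                                                                                                           ^^^^^^^^^^^^^^^^^^^^^
AttributeError: 'float' object has no attribute 'round'
```

Call:
{"api": "servo_tool", "payload": {
  "motion": [
    {"hand":-1,"dx":0,"dy":0,"dz":0,"turn":2},
    {"hand":-1,"dx":0,"dy":0,"dz":0,"turn":4},
    {"hand":-1,"dx":0,"dy":0,"dz":0,"turn":6},
    {"hand":-1,"dx":0,"dy":0,"dz":0,"turn":8}
  ]
}}

```text
time_s: 16.55
position: [0.5865, -0.3457, 0.0887]
orientation: [179.8, 0.2, 107.0]
force: [-3.4, 1.7, 16.8]
finger_gap: 0.0127
grasp_force: 49.3
```

```bash
python3 tq.py
```

```text
Traceback (most recent call last):
  File "tq.py", line 8, in <module>
    print("t",s["time_s"],"yaw",s["orientation"][2].round(2),"Tz",np.round(T,3),"j7",np.round(E,3),"F",np.mean(F,0).round(1),s["joint_efforts"].round(2),"xy",s["position"].round(4),"gap",s["finger_gap"].round(4))
                                                                                                                                                                                           ^^^^^^^^^^^^^^^^^^^^^
AttributeError: 'float' object has no attribute 'round'
```

Call:
{"api": "servo_tool", "payload": {
  "motion": [
    {"hand":-1,"dx":0,"dy":0,"dz":0,"turn":2},
    {"hand":-1,"dx":0,"dy":0,"dz":0,"turn":4},
    {"hand":-1,"dx":0,"dy":0,"dz":0,"turn":6}
  ]
}}

```text
time_s: 17.08
position: [0.5866, -0.3457, 0.0887]
orientation: [179.8, 0.2, 101.0]
force: [-2.9, 2.3, 18.1]
finger_gap: 0.0127
grasp_force: 49.3
```

```bash
python3 tq.py
```

```text
Traceback (most recent call last):
  File "tq.py", line 8, in <module>
    print("t",s["time_s"],"yaw",s["orientation"][2].round(2),"Tz",np.round(T,3),"j7",np.round(E,3),"F",np.mean(F,0).round(1),s["joint_efforts"].round(2),"xy",s["position"].round(4),"gap",s["finger_gap"].round(4))
                                                                                                                                                                                           ^^^^^^^^^^^^^^^^^^^^^
AttributeError: 'float' object has no attribute 'round'
```

```bash
sed -i 's/s\["finger_gap"\].round(4)/s["finger_gap"]/' tq.py; python3 tq.py; python3 look.py l; python3 trk.py l
```

```text
t 17.375 yaw 101.08 Tz [0.094 0.086 0.13  0.155] j7 [-0.157 -0.131 -0.127 -0.127] F [-3.5  2.1 17.2] [  0.22 -49.52  -3.46 -13.37   0.2   -1.29  -0.13] xy [ 0.5866 -0.3457  0.0887] gap 0.012291110745256031
t 17.375 blk [0.0018312  0.00108814] z 0.08873389608478005 Fblk [-3.94788433  0.60741539] Fz 16.374125961516974 T [0.439 0.716 0.155] yaw 101.07689197281096 j7 22.77950919821644 gap 0.012291110745256031 g 49.243378280662
scene shift px [-0.1   0.06] score 0.761
top shift px [8. 8.] score 0.415
l (array([-0.63,  0.71], dtype=float32), np.float32(-2.29), 0.674) (array([ 0.4 , -0.28], dtype=float32), np.float32(1.57), 0.793)
```

Call:
{"api": "servo_tool", "payload": {
  "motion": [
    {"hand":-1,"dx":0,"dy":0,"dz":0,"turn":2},
    {"hand":-1,"dx":0,"dy":0,"dz":0,"turn":4},
    {"hand":-1,"dx":0,"dy":0,"dz":0,"turn":6}
  ]
}}

```text
time_s: 17.85
position: [0.5866, -0.3457, 0.0887]
orientation: [179.8, 0.1, 95.0]
force: [-3.4, 2.1, 17.6]
finger_gap: 0.0128
grasp_force: 49.4
```

```bash
python3 tq.py
```

```text
t 18.0 yaw 95.08 Tz [0.247 0.18  0.2   0.107] j7 [-0.003 -0.246 -0.286 -0.174] F [-3.1  2.1 17.2] [  0.28 -49.59  -3.06 -13.38   0.17  -1.26  -0.17] xy [ 0.5866 -0.3457  0.0887] gap 0.012531893783807693
```

```bash
cat > r.py <<'E'
from station import arm
import json
s=arm.read_state(); d=dict(yaw=float(s["orientation"][2]),Tz=float(s["ft_torque"][2]),j7=float(s["joint_efforts"][6]),dq=float(s["dq"][6]),fz=float(s["force"][2]),t=s["time_s"])
print({k:round(v,3) for k,v in d.items()}); open("log.txt","a").write(json.dumps(d)+"\n")
E
```

Call:
{"api": "servo_tool", "payload": {
  "motion": [
    {"hand":-1,"dx":0,"dy":0,"dz":0,"turn":1.5},
    {"hand":-1,"dx":0,"dy":0,"dz":0,"turn":3}
  ]
}}

```text
time_s: 18.25
position: [0.5867, -0.3457, 0.0887]
orientation: [179.8, 0.1, 92.1]
force: [-2.8, 1.8, 17.9]
finger_gap: 0.0125
grasp_force: 49.4
```

```bash
python3 r.py
```

```text
{'yaw': 92.051, 'Tz': 0.207, 'j7': -0.069, 'dq': -9.511, 'fz': 17.889, 't': 18.25}
```

Call:
{"api": "servo_tool", "payload": {
  "motion": [
    {"hand":-1,"dx":0,"dy":0,"dz":0,"turn":1.5},
    {"hand":-1,"dx":0,"dy":0,"dz":0,"turn":3}
  ]
}}

```text
time_s: 18.5
position: [0.5867, -0.3457, 0.0887]
orientation: [179.8, 0.1, 89.1]
force: [-3.2, 3.2, 16.9]
finger_gap: 0.0126
grasp_force: 49.4
```

```bash
python3 r.py
```

```text
{'yaw': 89.054, 'Tz': 0.224, 'j7': -0.079, 'dq': -9.385, 'fz': 16.947, 't': 18.5}
```

Call:
{"api": "servo_tool", "payload": {
  "motion": [
    {"hand":-1,"dx":0,"dy":0,"dz":0,"turn":1.5},
    {"hand":-1,"dx":0,"dy":0,"dz":0,"turn":3}
  ]
}}

```text
time_s: 18.75
position: [0.5868, -0.3457, 0.0887]
orientation: [179.7, 0.1, 86.1]
force: [-2.7, 2.1, 18.0]
finger_gap: 0.0125
grasp_force: 49.4
```

```bash
python3 r.py
```

```text
{'yaw': 86.062, 'Tz': 0.255, 'j7': -0.088, 'dq': -9.376, 'fz': 17.969, 't': 18.75}
```

Call:
{"api": "servo_tool", "payload": {
  "motion": [
    {"hand":-1,"dx":0,"dy":0,"dz":0,"turn":1.5},
    {"hand":-1,"dx":0,"dy":0,"dz":0,"turn":3}
  ]
}}

```text
time_s: 19.0
position: [0.5868, -0.3457, 0.0887]
orientation: [179.7, 0.1, 83.1]
force: [-2.4, 1.8, 16.2]
finger_gap: 0.0128
grasp_force: 49.5
```

```bash
python3 r.py
```

```text
{'yaw': 83.061, 'Tz': 0.282, 'j7': -0.098, 'dq': -9.451, 'fz': 16.159, 't': 19.0}
```

Call:
{"api": "servo_tool", "payload": {
  "motion": [
    {"hand":-1,"dx":0,"dy":0,"dz":0,"turn":1.5},
    {"hand":-1,"dx":0,"dy":0,"dz":0,"turn":3}
  ]
}}

```text
time_s: 19.25
position: [0.5869, -0.3457, 0.0887]
orientation: [179.7, 0.1, 80.1]
force: [-2.4, 1.4, 16.6]
finger_gap: 0.0123
grasp_force: 49.5
```

```bash
python3 r.py
```

```text
{'yaw': 80.07, 'Tz': 0.274, 'j7': -0.108, 'dq': -9.336, 'fz': 16.587, 't': 19.25}
```

Call:
{"api": "servo_tool", "payload": {
  "motion": [
    {"hand":-1,"dx":0,"dy":0,"dz":0,"turn":1.5},
    {"hand":-1,"dx":0,"dy":0,"dz":0,"turn":3}
  ]
}}

```text
time_s: 19.5
position: [0.5869, -0.3458, 0.0887]
orientation: [179.7, 0.1, 77.1]
force: [-2.9, 1.9, 16.5]
finger_gap: 0.0128
grasp_force: 49.5
```

```bash
python3 r.py
```

```text
{'yaw': 77.068, 'Tz': 0.27, 'j7': -0.118, 'dq': -9.341, 'fz': 16.493, 't': 19.5}
```

Call:
{"api": "servo_tool", "payload": {
  "motion": [
    {"hand":-1,"dx":0,"dy":0,"dz":0,"turn":1.5},
    {"hand":-1,"dx":0,"dy":0,"dz":0,"turn":3}
  ]
}}

```text
time_s: 19.75
position: [0.5869, -0.3457, 0.0887]
orientation: [179.7, 0.0, 74.1]
force: [-2.3, 1.8, 17.1]
finger_gap: 0.0125
grasp_force: 49.6
```

```bash
python3 r.py
```

```text
{'yaw': 74.071, 'Tz': 0.326, 'j7': -0.128, 'dq': -9.407, 'fz': 17.058, 't': 19.75}
```

Call:
{"api": "servo_tool", "payload": {
  "motion": [
    {"hand":-1,"dx":0,"dy":0,"dz":0,"turn":1.5},
    {"hand":-1,"dx":0,"dy":0,"dz":0,"turn":3}
  ]
}}

```text
time_s: 20.0
position: [0.587, -0.3458, 0.0887]
orientation: [179.7, 0.0, 71.1]
force: [-1.5, 2.2, 17.4]
finger_gap: 0.0125
grasp_force: 49.6
```

```bash
python3 r.py
```

```text
{'yaw': 71.076, 'Tz': 0.303, 'j7': -0.138, 'dq': -9.315, 'fz': 17.413, 't': 20.0}
```

Call:
{"api": "servo_tool", "payload": {
  "motion": [
    {"hand":-1,"dx":0,"dy":0,"dz":0,"turn":1.5},
    {"hand":-1,"dx":0,"dy":0,"dz":0,"turn":3}
  ]
}}

```text
time_s: 20.25
position: [0.587, -0.3458, 0.0887]
orientation: [179.7, 0.0, 68.1]
force: [-2.0, 1.6, 16.1]
finger_gap: 0.0125
grasp_force: 49.7
```

```bash
python3 r.py
```

```text
{'yaw': 68.077, 'Tz': 0.326, 'j7': -0.148, 'dq': -9.405, 'fz': 16.07, 't': 20.25}
```

Call:
{"api": "servo_tool", "payload": {
  "motion": [
    {"hand":-1,"dx":0,"dy":0,"dz":0,"turn":1.5},
    {"hand":-1,"dx":0,"dy":0,"dz":0,"turn":3}
  ]
}}

```text
time_s: 20.5
position: [0.5871, -0.3457, 0.0887]
orientation: [179.7, -0.0, 65.1]
force: [-2.5, 2.5, 16.6]
finger_gap: 0.0124
grasp_force: 49.7
```

```bash
python3 r.py
```

```text
{'yaw': 65.085, 'Tz': 0.309, 'j7': -0.159, 'dq': -9.405, 'fz': 16.64, 't': 20.5}
```

Call:
{"api": "servo_tool", "payload": {
  "motion": [
    {"hand":-1,"dx":0,"dy":0,"dz":0,"turn":1.5},
    {"hand":-1,"dx":0,"dy":0,"dz":0,"turn":3}
  ]
}}

```text
time_s: 20.75
position: [0.5871, -0.3457, 0.0887]
orientation: [179.7, -0.0, 62.1]
force: [-2.7, 2.4, 17.0]
finger_gap: 0.0126
grasp_force: 49.7
```

```bash
python3 r.py
```

```text
{'yaw': 62.088, 'Tz': 0.331, 'j7': -0.17, 'dq': -9.337, 'fz': 16.997, 't': 20.75}
```

Call:
{"api": "servo_tool", "payload": {
  "motion": [
    {"hand":-1,"dx":0,"dy":0,"dz":0,"turn":1.5},
    {"hand":-1,"dx":0,"dy":0,"dz":0,"turn":3}
  ]
}}

```text
time_s: 21.0
position: [0.5871, -0.3458, 0.0887]
orientation: [179.7, -0.0, 59.1]
force: [-0.8, 1.2, 16.3]
finger_gap: 0.0127
grasp_force: 49.8
```

```bash
python3 r.py; python3 - <<'E'
import json,numpy as np
d=[json.loads(l) for l in open("log.txt")]; y=np.array([e["yaw"] for e in d]); T=np.array([e["Tz"] for e in d]); j=np.array([e["j7"] for e in d])
p=np.polyfit(y,T,1); print(p,"at now",np.polyval(p,y[-1]),"j slope",np.polyfit(y,j,1)[0], "resid",(T-np.polyval(p,y)).std())
E
python3 look.py m; python3 trk.py m
```

```text
{'yaw': 59.089, 'Tz': 0.337, 'j7': -0.181, 'dq': -9.304, 'fz': 16.289, 't': 21.0}
[-0.00365316  0.5629926 ] at now 0.3471300740587353 j slope 0.0033891489843060193 resid 0.015685837579566708
t 21.0 blk [0.00238445 0.00115433] z 0.08872503380092624 Fblk [-1.14978421  0.8947829 ] Fz 16.28924265473118 T [0.36  0.582 0.337] yaw 59.089251756783625 j7 -10.502906423838562 gap 0.012730970096599736 g 49.79844798508566
scene shift px [-0.22  0.06] score 0.76
top shift px [7.48 1.48] score 0.483
m (array([-1.17,  1.07], dtype=float32), np.float32(-3.49), 0.599) (array([-0.18, -0.03], dtype=float32), np.float32(0.97), 0.78)
```

Torque is about 0.35 Nm, which puts the pad at roughly 50–58 N: firm and below the 90 N limit. I open while still pressing, then rise.

Call:
{"api": "servo_tool", "payload": {
  "motion": [
    {"hand":-1,"dx":0,"dy":0,"dz":0,"turn":0},
    {"hand":-1,"dx":0,"dy":0,"dz":0,"turn":0},
    {"hand":-0.49,"dx":0,"dy":0,"dz":0,"turn":0},
    {"hand":-0.49,"dx":0,"dy":0,"dz":0,"turn":0},
    {"hand":-0.49,"dx":0,"dy":0,"dz":0,"turn":0},
    {"hand":-0.49,"dx":0,"dy":0,"dz":-0.002,"turn":0},
    {"hand":-0.49,"dx":0,"dy":0,"dz":-0.005,"turn":0},
    {"hand":-0.49,"dx":0,"dy":0,"dz":-0.01,"turn":0},
    {"hand":-0.49,"dx":0,"dy":0,"dz":-0.02,"turn":0},
    {"hand":-0.49,"dx":0,"dy":0,"dz":-0.04,"turn":0},
    {"hand":-0.49,"dx":0,"dy":0,"dz":-0.07,"turn":0},
    {"hand":-0.49,"dx":0,"dy":0,"dz":-0.1,"turn":0}
  ]
}}

```text
time_s: 22.6
position: [0.5848, -0.3455, 0.1874]
orientation: [179.9, -0.0, 59.0]
force: [0.9, -1.1, -0.4]
finger_gap: 0.0238
grasp_force: 0.0
```

Call:
{"api": "servo_tool", "payload": {
  "motion": [
    {"hand":-0.49,"dx":-0.03,"dy":0,"dz":-0.02,"turn":0},
    {"hand":-0.49,"dx":-0.07,"dy":0,"dz":-0.03,"turn":0},
    {"hand":-0.49,"dx":-0.11,"dy":0,"dz":-0.03,"turn":0},
    {"hand":-0.49,"dx":-0.15,"dy":0,"dz":-0.03,"turn":0},
    {"hand":-0.49,"dx":-0.19,"dy":0,"dz":-0.03,"turn":0},
    {"hand":-0.49,"dx":-0.2,"dy":0,"dz":-0.03,"turn":0},
    {"hand":-0.49,"dx":-0.2,"dy":0,"dz":-0.03,"turn":0}
  ]
}}

```text
time_s: 23.48
position: [0.4821, -0.5166, 0.2159]
orientation: [180.0, -0.1, 59.0]
force: [0.7, 0.6, -0.4]
finger_gap: 0.024
grasp_force: 0.0
```

```bash
python3 look.py z; python3 - <<'E'
import sys; sys.path.insert(0,".")
import cv2,numpy as np
from h import *
# stop plate/body tracking on scene (unshaded?) and rod outer end along rod axis in both views
q=np.load("q.npy")
for n in("scene","top"):
    for f in("0","z"):
        im=cv2.imread(f"pics/{n}{f}.png",0).astype(np.float32)
        x=np.arange(-.085,-.045,.001); p=proj(n,blk(q,np.c_[x,0*x,0*x+.0347+.006])).astype(np.float32)
        v=cv2.remap(im,p[:,:1].copy(),p[:,1:].copy(),cv2.INTER_LINEAR).ravel()
        print(n,f,v.astype(int))
for box in((266,150,26,30),(266,138,30,42)):
    a,b=[cv2.imread(f"pics/scene{k}.png",0)[box[1]:box[1]+box[3],box[0]:box[0]+box[2]] for k in "0z"]
    W=np.float32([[1,0,0],[0,1,0]]); cc,W=cv2.findTransformECC(a,b,W,cv2.MOTION_TRANSLATION,(3,200,1e-6),None,3); print("scene ecc",W[:,2],cc)
E
```

```text
t 23.475 blk [-0.04034748 -0.1947166 ] z 0.21585033341286514 Fblk [0.49114312 0.82705112] Fz -0.37134073759146047 T [ 0.021 -0.094  0.011] yaw 59.00824397052408 j7 7.781872303206483 gap 0.02404903592122771 g 0.0
scene shift px [-0.07  0.03] score 0.94
top shift px [-0.07  0.  ] score 0.881
scene 0 [128 128 128 129 130 130 127 123 110  94  96 119 146 167 184 187 188 188
 187 187 187 186 187 187 187 186 188 189 189 188 187 186 186 187 188 187
 187 188 188 188 189]
scene z [131 130 130 129 130 129 130 130 130 129 130 131 133 133 132 131 130 131
 133 134 135 136 134 129 111  92 100 115 141 166 181 186 189 189 190 189
 188 189 189 188 188]
top 0 [177 174 168 163 157 150 144 143 151 162 182 204 225 234 238 243 243 243
 243 242 242 242 242 243 243 244 243 242 242 242 243 243 243 243 243 243
 242 242 242 243 243]
top z [179 180 180 179 179 178 178 178 178 178 178 179 179 178 175 172 167 161
 156 154 152 150 144 140 142 160 178 196 213 228 235 237 240 240 240 239
 239 238 239 239 240]
scene ecc [-0.55698913 -0.17450716] 0.9320640840720513
scene ecc [-0.19522163 -0.02752585] 0.9531996140737745
```

The rod moved about 16 mm, with its outer end now at block x of about -60 mm, so it is home. The block shifted less than about 0.2 px on average, and the robot is clear of everything.

```bash
python3 -c "
from station import arm
print(arm.job_done())"
```

```text
the job is handed in; nothing more can be done
None
```

I pushed the rod home against the stop and tightened the clamp to an estimated 50–58 N (judged from turning torque). The block stayed in place to within what the cameras can resolve, and I handed the job in at about 23.5 s with the gripper clear; no verdict was returned.

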